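# Seasonings from the carry rack to the serving rack, order kept

## Task

The four seasonings in the dark carry rack stand in the order in which the cook will reach for them. Move them into the steel cups of the pale serving rack behind it, one to each cup and in the same order from left to right, each set down gently and left standing upright on the floor of its cup; do not drop or tip any of them over, and leave the mug and the small tin alone.

Things in the scene. Friction and masses are not known exactly. Their poses are not given: they have to be found in the camera images.
- pepper_mill: dark brown wooden pepper mill, small metal knob on top, 58 mm across, 170 mm tall; grip it by its round head, 48 mm across, 123 to 159 mm above the underside. 0.13 to 0.24 kg. Upright in any bay of the dark carry rack (row nearer the robot; bays 90 mm apart, rails and wires up to 37 mm, ends up to 50 mm over the worktop). Origin: centre of underside, z up
- spice_jar: slim glass spice jar, black cap, orange-brown label, straight sides 41 mm across, 105 mm tall. 0.11 kg. Upright in any bay of the dark carry rack (row nearer the robot; bays 90 mm apart, rails and wires up to 37 mm, ends up to 50 mm over the worktop). Origin: centre of underside, z up
- red_lid_jar: stout glass jar, red lid, green label, 59 mm across with nearly straight sides, 86 mm tall. 0.26 to 0.47 kg. Upright in any bay of the dark carry rack (row nearer the robot; bays 90 mm apart, rails and wires up to 37 mm, ends up to 50 mm over the worktop). Origin: centre of underside, z up
- dropper_bottle: small amber dropper bottle, 102 mm tall: round body 33 mm across up to 65 mm above the underside, then a collar 24 mm and a black bulb 12 mm across. 0.07 kg. Upright in any bay of the dark carry rack (row nearer the robot; bays 90 mm apart, rails and wires up to 37 mm, ends up to 50 mm over the worktop). Origin: centre of underside, z up
- cup_p: one of four alike, fixed round steel cups in a row, 90 mm apart, on the pale serving rack behind the carry rack; they differ only in place (names in no order along the row). 86 mm across the rim, inside 76 mm at the floor, 80 mm at the mouth. Origin on its axis under its base, z up; inner floor 5 mm, rim 32 mm above the origin
- cup_q: one of four alike, fixed round steel cups in a row, 90 mm apart, on the pale serving rack behind the carry rack; they differ only in place (names in no order along the row). 86 mm across the rim, inside 76 mm at the floor, 80 mm at the mouth. Origin on its axis under its base, z up; inner floor 5 mm, rim 32 mm above the origin
- cup_r: one of four alike, fixed round steel cups in a row, 90 mm apart, on the pale serving rack behind the carry rack; they differ only in place (names in no order along the row). 86 mm across the rim, inside 76 mm at the floor, 80 mm at the mouth. Origin on its axis under its base, z up; inner floor 5 mm, rim 32 mm above the origin
- cup_s: one of four alike, fixed round steel cups in a row, 90 mm apart, on the pale serving rack behind the carry rack; they differ only in place (names in no order along the row). 86 mm across the rim, inside 76 mm at the floor, 80 mm at the mouth. Origin on its axis under its base, z up; inner floor 5 mm, rim 32 mm above the origin
- mug: white mug, 80 mm across and 101 mm tall, with a handle; stands to the left of the racks. Origin at the centre of its underside. To be left alone
- small_tin: low food tin, 86 mm across and 40 mm tall; stands to the right of the racks. Origin at the centre of its underside. To be left alone
There are look-alikes about, which are no part of the job. What is shaped like the dropper_bottle but blue, green or purple is not meant.

How it is judged:
At the end, for the whole second after the job is handed in: Each seasoning is in the cup with the same place in its row as it had in the carry rack (always the cup named below): axis within 25 mm of the cup's, underside on the cup's floor within 5 mm, upright within 0.12 rad, released, at rest (horizontal distance between pepper_mill and cup_r below 0.025 m and z of pepper_mill in the frame of cup_r between 0 and 0.01 m and angle between each of pepper_mill, spice_jar, red_lid_jar, dropper_bottle's own z axis and vertical below 0.12 rad and linear speed of each of pepper_mill, spice_jar, red_lid_jar, dropper_bottle below 0.02 m/s and angular speed of each of pepper_mill, spice_jar, red_lid_jar, dropper_bottle below 0.2 rad/s and contact force between each of pepper_mill, spice_jar, red_lid_jar, dropper_bottle and the fingers below 0.1 N and horizontal distance between spice_jar and cup_p below 0.025 m and z of spice_jar in the frame of cup_p between 0 and 0.01 m and horizontal distance between red_lid_jar and cup_s below 0.025 m and z of red_lid_jar in the frame of cup_s between 0 and 0.01 m and horizontal distance between dropper_bottle and cup_q below 0.025 m and z of dropper_bottle in the frame of cup_q between 0 and 0.01 m); the robot touches nothing.
It fails at once if a seasoning is tipped over (angle between any of pepper_mill, spice_jar, red_lid_jar, dropper_bottle's own z axis and vertical above 0.7 rad).
It fails at once if a seasoning is dropped from more than about 25 mm ((contact force between pepper_mill and the fingers below 0.05 N and linear speed of pepper_mill above 0.7 m/s) or (contact force between spice_jar and the fingers below 0.05 N and linear speed of spice_jar above 0.7 m/s) or (contact force between red_lid_jar and the fingers below 0.05 N and linear speed of red_lid_jar above 0.7 m/s) or (contact force between dropper_bottle and the fingers below 0.05 N and linear speed of dropper_bottle above 0.7 m/s)).
It fails at once if the mug or the small tin is shifted by more than 25 mm (distance of any of mug, small_tin from where it was at the start of the episode above 0.025 m).
It also fails if it takes over 96 s, if anything falls off the work surface, if the arm or the gripper's body presses on something with over 40 N, if the wrist force passes 120 N, or if a joint passes its speed limit or range.

## Robot

A 6-joint arm with a two-finger parallel gripper is mounted at the origin on a cart in front of the work surface, level with it; the furniture and walls round the work are solid. World frame = base frame: x ahead of the robot, y to its left, z up, the work surface at z = 0. Lengths are in m, angles in rad, forces in N, time in s.
With the tool pointing down it reaches from about 0.35 to 0.775 m from the base axis. Payload 7.3 kg.
Tool frame: the origin (TCP) lies at the centre of the arm's flange, where the gripper is bolted on; the fingertips stand 178 mm ahead of it and the grasp point (between the pads) lies 159 mm ahead of it; z points along the fingers, y is the line along which they close (so a half turn about z gives the same grasp; the last joint's range is limited). The gripper opens to 92 mm and grips with 3 to 60 N. Pads are 19 mm wide; open, the fingers measure 130 mm over their backs; the gripper's body (75 mm by 190 mm) begins 47 mm behind the grasp point.
Start: joints at [1.135, 0.342, 1.524, -0, 1.275, -0.146], TCP at [0.15, 0.503, 0.405] pointing down, gripper open.
Joint ranges: [-2.53, 2.53], [-0.77, 2.02], [0.04, 2.7], [-1, 4.14], [0.28, 2.66], [-3.11, 3.11]. Speed limits (rad/s): [2.57, 2.57, 3.14, 3.14, 3.14, 3.14].

## Interface

Orientations are given as [roll, pitch, yaw] about the fixed x, y, z axes, in that order (R = Rz(yaw) Ry(pitch) Rx(roll)).
In Python, from cell import telemetry, vision, ticket gives the robot as it stands.
- The arm moves only by the shell command python3 -m crank 'ROWS' [FORCE]. ROWS is JSON, a list of rows, each a list of 5 numbers: the gripper command: -1 is shut, 1 is fully open, values between are in proportion, then the shift along the tool's x, y, z in mm, then the turn about the tool's z in rad. In form: [[fingers, dx, dy, dz, roll], ...]. A call has 1 to 12 rows; each row is the pose to reach, as a shift and turn from the pose commanded when the call began, along the tool's axes at that moment; what a row does not reach only later rows make up. A row lasts 1/12 s, in which the tool goes at most 41.7 mm and 7.16 degrees, less where a joint would pass 70% of its speed; a pose out of reach is approached as far as the arm can. A call with a gripper value outside its range is refused whole. The fingers move at their own pace and stop on an object; FORCE is the grip in N (left out, the last holds). Time passes only in rows, so rows that repeat a pose let the fingers close. It gives the time, the measured TCP pose, the force, the opening and the grip force at its end, in the units of the state.
- telemetry.observe(): the state, without advancing time (a new reading comes with each control period).
- vision.read_camera(name): name is "side" or "top"; returns (picture, depth): 480x640x3 uint8, red, green, blue; 480x640 float32, m along the optical axis (not along the pixel's ray), 0 where there is no reading.
- vision.get_calibration(name): a dict with "camera_matrix" (3x3 intrinsics, pixels), "dist" ([k1, k2, p1, p2, k3] as OpenCV has them; the pictures are not rectified), "rvec" (rotation vector, rad) and "tvec" (3), from world to camera coordinates, as OpenCV has them. Camera axes: x right, y down, z forward; pixel columns grow to the right and rows downward; lengths in m; the calibration is good to about 2 mm. A picture is of the moment at which its call begins. get_calibration takes no time and is no camera call.
- ticket.hand_in(): hands the job in; it is judged then, once.
The state is a dict: "time": time; "qpos": joint angles; "qvel": joint speeds; "joint_efforts": joint torques, N m; "tool_pos": TCP position; "tool_rot": TCP orientation; "contact_force": force on the tool from outside, world axes, zero at the start; "torque": the same for the moment, N m; "opening": finger opening in m; "grip_force": force on a finger pad.
Only numpy, scipy, OpenCV 4.12 (cv2) and the standard library are available. Lean on these libraries where they do the work, as an engineer would, in place of code of your own. Each camera call takes 0.05 s, during which the arm holds its last target. There are 200 camera calls.

## Working session

There is one attempt and no reset: what is moved stays moved. The work goes in short steps, Python scripts to look and compute and a shell command to move; the robot and the scene stay as the last step left them, time stands still between calls to the robot, and variables do not carry over. Pictures are saved under pics/ and viewed, at most 14 in all, crops included, and the job is handed in when it is done.

```bash
ls; mkdir -p pics; python3 - <<'E'
from cell import telemetry, vision
import cv2,json
for n in("top","side"):
    p,d=vision.read_camera(n); cv2.imwrite(f"pics/{n}0.png",p[:,:,::-1]); 
    import numpy as np; np.savez(f"{n}0.npz",p=p,d=d)
    print(n,vision.get_calibration(n))
print(telemetry.observe())
E
```

```text
pics
top {'camera_matrix': array([[514.902349  ,   0.        , 313.99326503],
       [  0.        , 514.902349  , 245.85071922],
       [  0.        ,   0.        ,   1.        ]]), 'dist': array([0.02206568, 0.        , 0.        , 0.        , 0.        ]), 'rvec': array([ 2.13167552, -2.16909728,  0.07235324]), 'tvec': array([-0.00340898,  0.51060885,  1.01025523])}
side {'camera_matrix': array([[570.11282013,   0.        , 320.87809115],
       [  0.        , 570.11282013, 243.2576201 ],
       [  0.        ,   0.        ,   1.        ]]), 'dist': array([-0.0927473,  0.       ,  0.       ,  0.       ,  0.       ]), 'rvec': array([ 2.64092554, -0.17311071,  0.04753761]), 'tvec': array([-0.51886097,  0.06073487,  1.30077941])}
{'time': 0.1, 'qpos': array([ 1.13500117e+00,  3.42609645e-01,  1.52490492e+00,  8.30643642e-06,
        1.27541712e+00, -1.45970855e-01]), 'qvel': array([ 0.00110711, -0.00381626, -0.00254405, -0.00082905,  0.00015285,
        0.00025244]), 'joint_efforts': array([ 3.27823000e-03, -4.31999052e+01, -2.44696695e+01,  7.23144226e-02,
        5.26514417e-02, -4.58274690e-05]), 'tool_pos': array([0.14994602, 0.5030007 , 0.40414262]), 'tool_rot': array([-3.14026901e+00, -2.02625849e-04,  2.85176579e+00]), 'contact_force': array([-0.88619125,  0.46571722, -0.00613536]), 'torque': array([ 0.00787601, -0.05745015,  0.01683763]), 'grip_force': 0.0, 'opening': 0.09199115708274451}
```

View pics/top0.png

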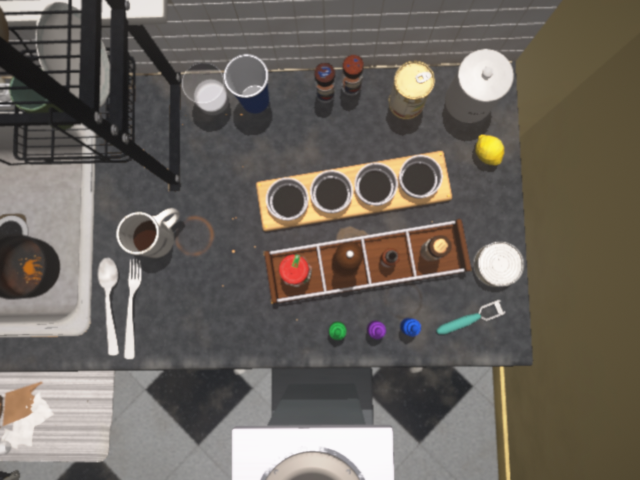

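View pics/side0.png

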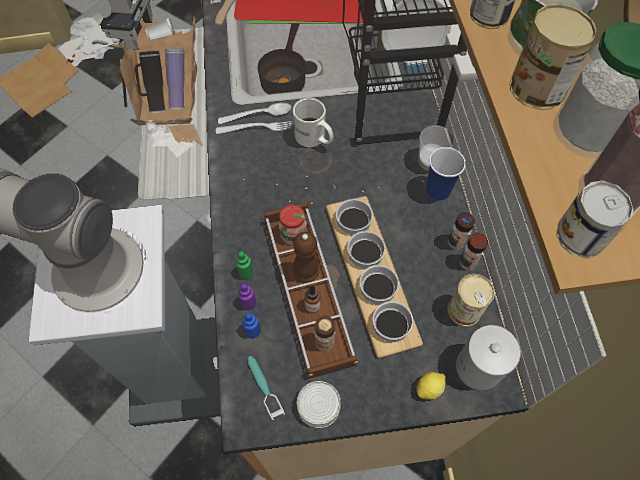

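Top view: red_lid_jar (294,270), pepper mill (346,258), dropper (389,258), spice jar (437,247) in the carry rack; cups at (288,201), (332,192), (376,184), (420,178). The side view agrees.
Possible look-alikes (top-view pixels): green, purple and blue droppers at (338,331), (376,330) and (411,327); brown jars at (325,80) and (352,70); big tin at (410,90). None of them stands in the rack. I'll check the rack in one close crop.

```bash
cat > h.py <<'E'
import numpy as np,cv2
from cell import vision
def cal(n):
    c=vision.get_calibration(n); return c,cv2.Rodrigues(c["rvec"])[0]
def pts(n,uv,d=None,z=None):
    c,R=cal(n); uv=np.array(uv,float).reshape(-1,1,2)
    r=cv2.undistortPoints(uv,c["camera_matrix"],c["dist"])[:,0]
    r=np.c_[r,np.ones(len(r))]; C=-R.T@c["tvec"]; w=r@R
    s=np.asarray(d) if d is not None else (z-C[2])/w[:,2]
    return C+w*np.reshape(s,(-1,1))
def cloud(n,d):
    v,u=np.mgrid[:480,:640]; P=pts(n,np.c_[u.ravel(),v.ravel()],d=d.ravel()).reshape(480,640,3); P[d==0]=np.nan
    return P
def fitc(P):  # algebraic circle fit
    A=np.c_[2*P,np.ones(len(P))]; s=np.linalg.lstsq(A,(P**2).sum(1),rcond=None)[0]
    return s[:2],np.sqrt(s[2]+s[:2]@s[:2])
E
python3 - <<'E'
from h import *
S=np.load("side0.npz");T=np.load("top0.npz")
a=cv2.resize(S['p'][190:390,220:430],None,fx=2.8,fy=2.8)[:,:,::-1]
b=cv2.resize(T['p'][140:310,250:480],None,fx=2,fy=2)[:,:,::-1]
cv2.imwrite("pics/c.png",a); cv2.imwrite("pics/d.png",b)
for n,Z in(("top",T),("side",S)):
    P=cloud(n,Z['d']); print(n)
    for k,uv in dict(red=(294,270),mill=(346,258),drop=(389,258),spice=(437,247),c1=(288,201),c2=(332,192),c3=(376,184),c4=(420,178),table=(230,260),mug=(147,235),tin=(498,264),ldish=(300,190)).items():
        if n=="top": print(k,np.round(P[uv[1],uv[0]],3))
    # things by height in rack area
    box=(P[...,0]>.3)&(P[...,0]<.75)&(abs(P[...,1])<.3)
    for lo,hi in((.055,.2),):
        m=(box&(P[...,2]>lo)&(P[...,2]<hi)).astype('uint8'); q,L,st,ce=cv2.connectedComponentsWithStats(m)
        for i in range(1,q):
            if st[i,4]>30:
                Q=P[L==i]; zt=np.nanpercentile(Q[:,2],97); t=Q[Q[:,2]>zt-.01]
                print(st[i],'ztop',round(zt,3),'ctr',np.round((t.min(0)+t.max(0))/2,3),'size',np.round(np.ptp(t,axis=0),3))
E
```

```text
top
red [0.458 0.023 0.098]
mill [ 0.473 -0.072  0.17 ]
drop [ 0.478 -0.155  0.087]
spice [ 0.494 -0.239  0.118]
c1 [0.605 0.04  0.02 ]
c2 [ 0.622 -0.051  0.017]
c3 [ 0.637 -0.141  0.016]
c4 [ 0.646 -0.23   0.021]
table [0.487 0.163 0.   ]
mug [0.539 0.327 0.029]
tin [ 0.467 -0.372  0.036]
ldish [0.627 0.015 0.019]
[136 152  37  28 430] ztop 0.196 ctr [0.654 0.278 0.193] size [0.016 0.02  0.014]
[148 208  31  44 462] ztop 0.102 ctr [0.538 0.284 0.098] size [0.073 0.032 0.012]
[424 235  28  24 511] ztop 0.119 ctr [ 0.498 -0.245  0.115] size [0.039 0.04  0.011]
[333 241  31  33 772] ztop 0.179 ctr [ 0.479 -0.078  0.177] size [0.029 0.031 0.014]
[382 248  18  18 252] ztop 0.111 ctr [ 0.482 -0.161  0.109] size [0.011 0.011 0.013]
[279 254  32  32 777] ztop 0.101 ctr [0.461 0.024 0.097] size [0.055 0.054 0.011]
[404 318  17  18 237] ztop 0.101 ctr [ 0.348 -0.198  0.098] size [0.011 0.011 0.01 ]
[369 321  17  18 236] ztop 0.101 ctr [ 0.344 -0.132  0.098] size [0.011 0.012 0.013]
[330 322  17  18 236] ztop 0.101 ctr [ 0.344 -0.057  0.097] size [0.013 0.011 0.01 ]
side
[355  87  12  47 331] ztop 0.197 ctr [0.654 0.278 0.194] size [0.017 0.021 0.012]
[296 116  37  24 430] ztop 0.102 ctr [0.539 0.282 0.099] size [0.071 0.034 0.014]
[ 279  205   39   71 1564] ztop 0.171 ctr [ 0.48  -0.077  0.174] size [0.042 0.043 0.025]
[236 251  15  19 184] ztop 0.101 ctr [ 0.345 -0.054  0.098] size [0.011 0.015 0.013]
[239 283  15  19 201] ztop 0.101 ctr [ 0.345 -0.129  0.098] size [0.012 0.014 0.012]
[304 286  16  21 241] ztop 0.111 ctr [ 0.483 -0.159  0.108] size [0.011 0.014 0.013]
[243 313  16  18 195] ztop 0.1 ctr [ 0.35  -0.196  0.097] size [0.011 0.012 0.011]
[314 316  21  29 501] ztop 0.12 ctr [ 0.497 -0.244  0.117] size [0.04  0.041 0.013]
```

View pics/c.png

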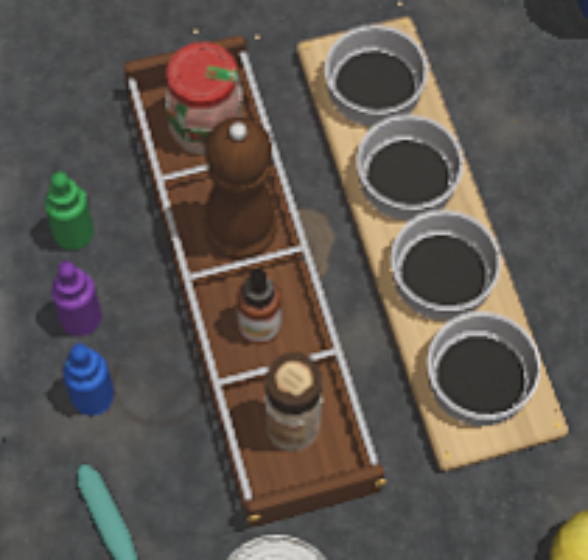

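The crop confirms the order, left to right: red-lid jar, pepper mill, amber dropper, spice jar. The coloured droppers stand outside the rack. Next I'll fit the cup rims and refine the item centres.

```bash
python3 - <<'E'
from h import *
for n in("top","side"):
    Z=np.load(n+"0.npz"); P=cloud(n,Z['d'])
    for i,c in enumerate([(.605,.04),(.622,-.051),(.637,-.141),(.65,-.23)]):
        c=np.array(c)
        for _ in range(3):
            r=np.hypot(P[...,0]-c[0],P[...,1]-c[1]); m=(P[...,2]>.036)&(P[...,2]<.06)&(r<.055)
            c,R=fitc(P[m][:,:2])
        f=(r<.025)
        print(n,i,np.round(c,4),round(R,4),m.sum(),'rimz',np.round(np.nanpercentile(P[m][:,2],90),4),'floor',np.round(np.nanmedian(P[f][:,2]),4))
    for k,c,lo,hi,rm in(("red",(.461,.024),.09,.11,.035),("mill",(.479,-.077),.165,.19,.02),("drop",(.482,-.16),.095,.12,.02),("spice",(.497,-.244),.108,.13,.03)):
        r=np.hypot(P[...,0]-c[0],P[...,1]-c[1]); m=(P[...,2]>lo)&(P[...,2]<hi)&(r<rm)
        Q=P[m]; print(n,k,np.round(np.median(Q,0),4),len(Q),np.round(cv2.minEnclosingCircle(Q[:,:2].astype('f4')),4) if 0 else cv2.minEnclosingCircle(Q[:,:2].astype('f4')))
    m=(P[...,0]>.4)&(P[...,0]<.53)&(P[...,1]>-.3)&(P[...,1]<.07)&(P[...,2]<.02)&(P[...,2]>.003); print('rackfloor',np.median(P[m][:,2]))
E
```

```text
top 0 [0.6054 0.0376] 0.0418 343 rimz 0.0475 floor 0.0193
top 1 [ 0.6178 -0.0489] 0.0428 364 rimz 0.0474 floor 0.019
top 2 [ 0.6307 -0.1378] 0.0428 371 rimz 0.0475 floor 0.019
top 3 [ 0.6437 -0.2231] 0.0423 380 rimz 0.0475 floor 0.0193
top red [0.4606 0.0251 0.0975] 702 ((0.46122390031814575, 0.02557140588760376), 0.028449691832065582)
top mill [ 0.4801 -0.0774  0.1686] 311 ((0.47940394282341003, -0.077614925801754), 0.019367070868611336)
top drop [ 0.482  -0.1599  0.1079] 43 ((0.4780130982398987, -0.16079875826835632), 0.003297674935311079)
top spice [ 0.4976 -0.2447  0.1162] 395 ((0.4977722764015198, -0.2455417364835739), 0.02022726461291313)
rackfloor 0.011464678322444133
side 0 [0.6057 0.0369] 0.0429 345 rimz 0.0481 floor 0.0197
side 1 [ 0.618  -0.0501] 0.0435 368 rimz 0.0486 floor 0.0197
side 2 [ 0.6316 -0.1396] 0.0434 378 rimz 0.0481 floor 0.0198
side 3 [ 0.6439 -0.2228] 0.0409 334 rimz 0.0485 floor 0.0201
side red [0.4605 0.0234 0.0977] 473 ((0.4600575566291809, 0.02565520443022251), 0.029670868068933487)
side mill [ 0.479  -0.0781  0.1691] 214 ((0.4787474274635315, -0.07586254179477692), 0.018927820026874542)
side drop [ 0.4831 -0.1607  0.108 ] 43 ((0.4837927222251892, -0.1585717499256134), 0.007482460699975491)
side spice [ 0.4972 -0.245   0.1171] 336 ((0.49736276268959045, -0.24404774606227875), 0.02089422196149826)
rackfloor 0.011909805711579624
```

```bash
cat > go.py <<'E'
import sys,numpy as np
from cell import telemetry
from scipy.spatial.transform import Rotation as Ro
s=telemetry.observe(); R=Ro.from_euler('xyz',s['tool_rot']).as_matrix()
X,Y,zg=map(float,sys.argv[1:4]); yaw=1.717   # rack coords of the grasp point (mm) , height (mm)
c,q=np.cos(yaw),np.sin(yaw)
p=(X*np.array([c,q,0])+Y*np.array([q,-c,0]))/1000; p[2]=zg/1000
g=s['tool_pos']+R@[0,0,.159]
print('t',round(s['time'],2),'grasp pt',g.round(4),'yaw',s['tool_rot'].round(3),'open',round(s['opening'],4),'grip',s['grip_force'],'F',s['contact_force'].round(1))
d=R.T@(p+[0,0,.159]-s['tool_pos'])*1000
print('d',d.round(1),'roll',round((s['tool_rot'][2]-yaw+np.pi)%(2*np.pi)-np.pi,3))
E
python3 -m crank '[[1,-40,-34,0,0.1],[1,-80,-68,0,0.2],[1,-120,-102,0,0.3],[1,-160,-136,0,0.4],[1,-195,-166,0,0.5],[1,-230,-196,0,0.6],[1,-265,-226,0,0.7],[1,-300,-256,0,0.8],[1,-335,-286,0,0.9],[1,-370,-316,0,1.0],[1,-405,-345,0,1.1],[1,-435,-369,0,1.135]]'; python3 go.py -42.6 459.4 140
```

```text
time: 1.1
tool_pos: [0.4228, 0.0817, 0.4047]
tool_rot: [-3.142, -0.0, 1.711]
contact_force: [0.3, 1.2, -0.1]
opening: 0.0919
grip_force: 0.0
t 1.1 grasp pt [0.4228 0.0817 0.2457] yaw [-3.142 -0.     1.711] open 0.0919 grip 0.0 F [ 0.3  1.2 -0.1]
d [-61.7  29.5 105.6] roll -0.006
```

```bash
python3 -m crank '[[1,-30,15,0,0],[1,-61,29,0,0],[1,-61,29,30,0],[1,-61,29,60,0],[1,-61,29,80,0],[1,-61,29,100,0],[1,-61,29,100,0],[1,-61,29,100,0],[1,-61,29,100,0]]'; python3 go.py -42.6 459.4 75
```

```text
time: 1.85
tool_pos: [0.4603, 0.0277, 0.3056]
tool_rot: [3.14, 0.0, 1.717]
contact_force: [1.1, -0.7, 0.6]
opening: 0.0915
grip_force: 0.0
t 1.85 grasp pt [0.4605 0.0277 0.1466] yaw [3.14  0.    1.717] open 0.0915 grip 0.0 F [ 1.1 -0.7  0.6]
d [-2.9 -0.1 71.6] roll -0.0
```

```bash
python3 -m crank '[[1,-3,0,15,0],[1,-3,0,30,0],[1,-3,0,45,0],[1,-3,0,60,0],[1,-3,0,71,0],[1,-3,0,71,0],[-0.2,-3,0,71,0],[-1,-3,0,71,0],[-1,-3,0,71,0],[-1,-3,0,71,0],[-1,-3,0,71,0],[-1,-3,0,71,0]]' 30; python3 go.py -42.6 459.4 135
```

```text
time: 2.85
tool_pos: [0.4606, 0.0247, 0.2343]
tool_rot: [3.14, 0.0, 1.717]
contact_force: [0.3, 0.3, 3.7]
opening: 0.0599
grip_force: 30.0
t 2.85 grasp pt [0.4608 0.0247 0.0753] yaw [3.14  0.    1.717] open 0.0599 grip 30.001920915674418 F [0.3 0.3 3.7]
d [  0.    0.2 -59.7] roll -0.0
```

```bash
python3 -m crank '[[-1,0,0,-8,0],[-1,0,0,-22,0],[-1,0,0,-40,0],[-1,0,0,-55,0],[-1,0,0,-60,0],[-1,-1,8,-60,0],[-1,-2,25,-60,0],[-1,-3,48,-60,0],[-1,-4,72,-60,0],[-1,-5,96,-60,0],[-1,-6,118,-60,0],[-1,-6,135,-60,0]]' && python3 -m crank '[[-1,0,7,0,0],[-1,0,10,0,0],[-1,0,10,0,0],[-1,0,10,0,0]]'; python3 go.py -48.5 604.3 83;  python3 - <<'E'
from h import *
p,d=vision.read_camera("side"); cv2.imwrite("pics/s1.png",cv2.resize(p[150:380,200:480],None,fx=2,fy=2)[:,:,::-1])
E
```

```text
time: 3.85
tool_pos: [0.5965, 0.0385, 0.2921]
tool_rot: [-3.14, -0.0, 1.717]
contact_force: [-0.4, -1.1, -3.1]
opening: 0.0602
grip_force: 30.0
time: 4.18
tool_pos: [0.604, 0.0398, 0.293]
tool_rot: [-3.14, -0.0, 1.717]
contact_force: [0.5, 0.0, -2.7]
opening: 0.06
grip_force: 30.0
t 4.18 grasp pt [0.6036 0.0399 0.134 ] yaw [-3.14  -0.     1.717] open 0.06 grip 29.999576329719275 F [ 0.5  0.  -2.7]
d [ 0.   1.1 51. ] roll -0.0
```

View pics/s1.png

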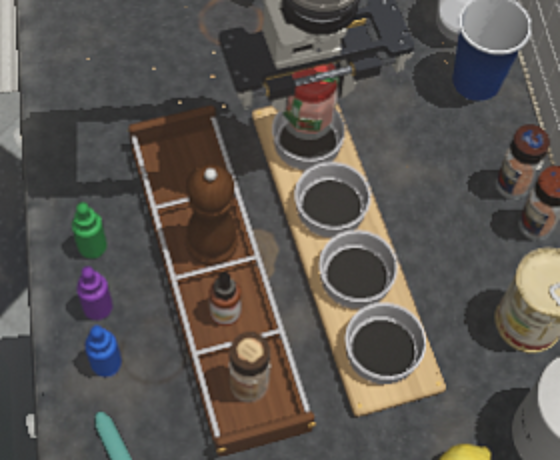

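The jar (crop pixel 311,103) hangs upright over the leftmost cup. Lowering it.

```bash
python3 -m crank '[[-1,0,1,8,0],[-1,0,1,18,0],[-1,0,1,28,0],[-1,0,1,36,0],[-1,0,1,42,0],[-1,0,1,45,0],[-1,0,1,47,0],[-1,0,1,48,0],[-1,0,1,49,0],[-1,0,1,49,0]]'; python3 go.py -48.5 604.3 83
```

```text
time: 5.07
tool_pos: [0.6058, 0.04, 0.2449]
tool_rot: [3.141, 0.0, 1.717]
contact_force: [-0.4, 0.7, -3.1]
opening: 0.0601
grip_force: 30.0
t 5.07 grasp pt [0.6058 0.04   0.0859] yaw [3.141 0.    1.717] open 0.0601 grip 29.999415557831526 F [-0.4  0.7 -3.1]
d [ 0.2 -0.8  2.9] roll -0.0
```

```bash
python3 -m crank '[[-1,0,0,1,0],[-1,0,0,1.5,0],[-1,0,0,2,0],[-1,0,0,2.5,0],[-1,0,0,3,0],[-1,0,0,3.5,0],[-1,0,0,4,0],[-1,0,0,4,0],[-1,0,0,4,0]]'; python3 go.py -48.5 604.3 83
```

```text
time: 5.82
tool_pos: [0.6056, 0.04, 0.2413]
tool_rot: [3.141, 0.0, 1.717]
contact_force: [-3.8, 0.8, 3.9]
opening: 0.0603
grip_force: 30.0
t 5.82 grasp pt [0.6057 0.04   0.0823] yaw [3.141 0.    1.717] open 0.0603 grip 30.000519161112607 F [-3.8  0.8  3.9]
d [ 0.1 -0.7 -0.7] roll -0.0
```

```bash
python3 -m crank '[[0.35,0,0,0,0],[0.45,0,0,0,0],[0.6,0,0,0,0],[0.9,0,0,0,0],[1,0,0,0,0],[1,0,0,0,0],[1,0,0,-10,0],[1,0,0,-30,0],[1,0,0,-60,0],[1,0,0,-95,0],[1,0,0,-130,0],[1,0,0,-135,0]]' && python3 -m crank '[[1,-10,-15,0,0],[1,-30,-40,0,0],[1,-50,-70,0,0],[1,-70,-100,0,0],[1,-90,-130,0,0],[1,-98,-142,0,0],[1,-98,-142,0,0],[1,-98,-142,0,0],[1,-98,-142,0,0]]'; python3 go.py -146.7 462.9 152;  python3 - <<'E'
from h import *
p,d=vision.read_camera("top"); cv2.imwrite("pics/t1.png",cv2.resize(p[130:320,230:490],None,fx=2,fy=2)[:,:,::-1])
P=cloud("top",d); r=np.hypot(P[...,0]-.605,P[...,1]-.04);Q=P[(r<.04)&(P[...,2]>.09)]; print(len(Q),np.median(Q,0))
E
```

```text
time: 6.82
tool_pos: [0.6064, 0.04, 0.3835]
tool_rot: [3.13, 0.002, 1.717]
contact_force: [1.8, 0.7, 0.8]
opening: 0.0918
grip_force: 0.0
time: 7.57
tool_pos: [0.48, -0.0773, 0.3761]
tool_rot: [3.14, 0.0, 1.717]
contact_force: [-0.3, -0.1, 0.4]
opening: 0.0919
grip_force: 0.0
t 7.57 grasp pt [ 0.4802 -0.0773  0.2171] yaw [3.14  0.    1.717] open 0.0919 grip 0.0 F [-0.3 -0.1  0.4]
d [-0.3 -0.8 65.1] roll -0.0
692 [0.60495268 0.04010838 0.10463902]
```

View pics/t1.png

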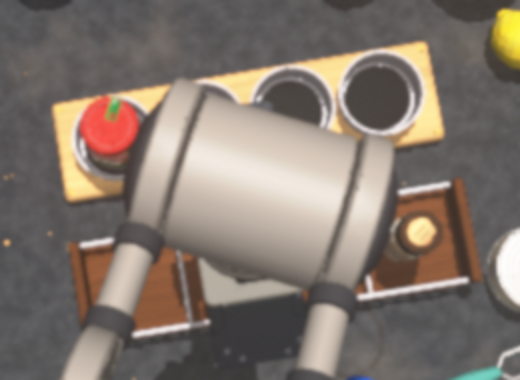

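The red jar is centred in the left cup (crop pixel 110,128), with its top at 0.105. Now the mill.

```bash
python3 -m crank '[[1,0,-1,15,0],[1,0,-1,30,0],[1,0,-1,45,0],[1,0,-1,57,0],[1,0,-1,64,0],[1,0,-1,64,0],[-0.2,0,-1,64,0],[-1,0,-1,64,0],[-1,0,-1,64,0],[-1,0,-1,64,0],[-1,0,-1,64,0],[-1,0,-1,64,0]]' 25; python3 go.py -146.7 462.9 212
```

```text
time: 8.62
tool_pos: [0.4785, -0.0778, 0.312]
tool_rot: [3.141, 0.0, 1.717]
contact_force: [0.2, 0.4, 0.3]
opening: 0.0564
grip_force: 0.0
t 8.62 grasp pt [ 0.4786 -0.0778  0.153 ] yaw [3.141 0.    1.717] open 0.0564 grip 0.0 F [0.2 0.4 0.3]
d [ -0.    0.9 -59. ] roll -0.0
```

Not closed yet; give it more rows, then check.

```bash
python3 -m crank '[[-1,0,0,0,0],[-1,0,0,0,0],[-1,0,0,0,0],[-1,0,0,0,0],[-1,0,0,0,0]]' 25; python3 go.py -146.7 462.9 212
```

```text
time: 9.03
tool_pos: [0.4786, -0.0778, 0.3119]
tool_rot: [3.141, 0.0, 1.717]
contact_force: [0.9, -0.3, 1.8]
opening: 0.0474
grip_force: 25.0
t 9.03 grasp pt [ 0.4787 -0.0778  0.1529] yaw [3.141 0.    1.717] open 0.0474 grip 25.000051865063142 F [ 0.9 -0.3  1.8]
d [ -0.    0.8 -59.1] roll -0.0
```

```bash
python3 -m crank '[[-1,0,0,-8,0],[-1,0,0,-22,0],[-1,0,0,-40,0],[-1,0,0,-55,0],[-1,0,0,-60,0],[-1,1,8,-60,0],[-1,2,25,-60,0],[-1,4,45,-60,0],[-1,5,66,-60,0],[-1,7,88,-60,0],[-1,8,108,-60,0],[-1,8,125,-60,0]]' && python3 -m crank '[[-1,0,10,0,0],[-1,0,15,0,0],[-1,0,17,0,0],[-1,0,17,0,0],[-1,0,17,0,0]]'; python3 go.py -138.5 604.3 161;  python3 - <<'E'
from h import *
p,d=vision.read_camera("side"); cv2.imwrite("pics/s2.png",cv2.resize(p[150:380,200:480],None,fx=2,fy=2)[:,:,::-1])
E
```

```text
time: 10.03
tool_pos: [0.6023, -0.0509, 0.3699]
tool_rot: [-3.14, -0.001, 1.717]
contact_force: [-1.2, -0.3, -3.6]
opening: 0.0473
grip_force: 25.0
time: 10.45
tool_pos: [0.6174, -0.0492, 0.3712]
tool_rot: [-3.14, -0.0, 1.717]
contact_force: [0.0, 0.3, -2.2]
opening: 0.0473
grip_force: 25.0
t 10.45 grasp pt [ 0.6172 -0.0492  0.2122] yaw [-3.14  -0.     1.717] open 0.0473 grip 24.99964858900057 F [ 0.   0.3 -2.2]
d [ 0.1  0.8 51.2] roll -0.0
```

View pics/s2.png

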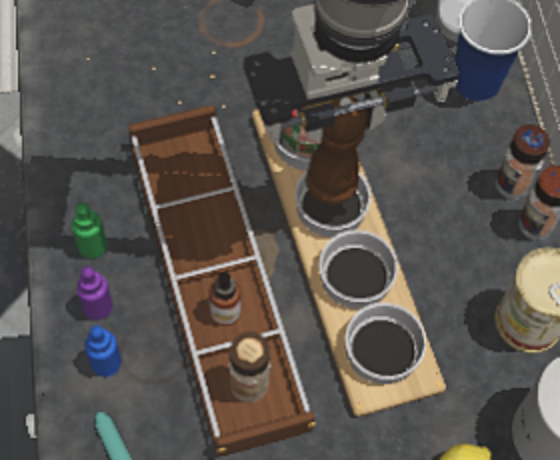

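The mill (crop pixel 335,175) hangs upright over the second cup. Lowering.

```bash
python3 -m crank '[[-1,0,0,8,0],[-1,0,0,18,0],[-1,0,0,28,0],[-1,0,0,36,0],[-1,0,0,42,0],[-1,0,0,45,0],[-1,0,0,47,0],[-1,0,0,48,0],[-1,0,0,49,0],[-1,0,0,50,0],[-1,0,0,50,0],[-1,0,0,50,0]]'; python3 go.py -138.5 604.3 161; python3 -m crank '[[-1,0,0,0.5,0],[-1,0,0,1,0],[-1,0,0,1.5,0],[-1,0,0,1.5,0],[-1,0,0,1.5,0]]'; python3 go.py -138.5 604.3 161
```

```text
time: 11.5
tool_pos: [0.6178, -0.0492, 0.3219]
tool_rot: [3.141, 0.0, 1.717]
contact_force: [0.2, -0.7, -2.7]
opening: 0.0474
grip_force: 25.0
t 11.5 grasp pt [ 0.6179 -0.0492  0.1629] yaw [3.141 0.    1.717] open 0.0474 grip 24.999842761681066 F [ 0.2 -0.7 -2.7]
d [0.2 0.3 1.9] roll -0.0
time: 11.92
tool_pos: [0.6177, -0.0492, 0.3202]
tool_rot: [-3.142, -0.0, 1.717]
contact_force: [-0.8, 0.3, -2.3]
opening: 0.0477
grip_force: 25.0
t 11.92 grasp pt [ 0.6177 -0.0492  0.1612] yaw [-3.142 -0.     1.717] open 0.0477 grip 24.999659478926333 F [-0.8  0.3 -2.3]
d [0.1 0.3 0.2] roll -0.0
```

```bash
python3 -m crank '[[-1,0,0,0.5,0],[-1,0,0,1,0],[-1,0,0,1,0],[-1,0,0,1,0]]'; python3 -m crank '[[-1,0,0,0.5,0],[-1,0,0,1,0],[-1,0,0,1,0],[-1,0,0,1,0]]'; python3 go.py -138.5 604.3 161
```

```text
time: 12.25
tool_pos: [0.6178, -0.0492, 0.3192]
tool_rot: [-3.142, -0.0, 1.717]
contact_force: [0.9, 0.4, -1.7]
opening: 0.0477
grip_force: 25.0
time: 12.58
tool_pos: [0.6178, -0.0492, 0.3188]
tool_rot: [3.141, 0.0, 1.717]
contact_force: [-0.5, -1.2, 3.8]
opening: 0.0476
grip_force: 25.0
t 12.58 grasp pt [ 0.618  -0.0493  0.1598] yaw [3.141 0.    1.717] open 0.0476 grip 25.000372690701624 F [-0.5 -1.2  3.8]
d [ 0.2  0.2 -1.2] roll -0.0
```

```bash
python3 -m crank '[[0.08,0,0,0,0],[0.15,0,0,0,0],[0.3,0,0,0,0],[0.6,0,0,0,0],[1,0,0,0,0],[1,0,0,0,0],[1,0,0,0,0],[1,0,0,-10,0],[1,0,0,-25,0],[1,0,0,-45,0],[1,0,0,-65,0],[1,0,0,-70,0]]' && python3 -m crank '[[1,-10,-17,0,0],[1,-30,-45,0,0],[1,-50,-80,0,0],[1,-70,-115,0,0],[1,-85,-140,0,0],[1,-90,-150,0,0],[1,-90,-150,30,0],[1,-90,-150,60,0],[1,-90,-150,80,0],[1,-90,-150,90,0],[1,-90,-150,90,0],[1,-90,-150,90,0]]'; python3 go.py -228.8 454 67;  python3 - <<'E'
from h import *
p,d=vision.read_camera("side"); cv2.imwrite("pics/s3.png",cv2.resize(p[150:380,200:480],None,fx=2,fy=2)[:,:,::-1])
p,d=vision.read_camera("top")
P=cloud("top",d); r=np.hypot(P[...,0]-.618,P[...,1]+.049);Q=P[(r<.04)&(P[...,2]>.16)&(P[...,2]<.22)]; print(len(Q),np.median(Q,0))
E
```

```text
time: 13.58
tool_pos: [0.6182, -0.0492, 0.3925]
tool_rot: [3.136, 0.002, 1.717]
contact_force: [0.6, 0.0, 0.1]
opening: 0.0919
grip_force: 0.0
time: 14.58
tool_pos: [0.483, -0.16, 0.2985]
tool_rot: [3.141, -0.0, 1.717]
contact_force: [0.3, 0.7, -0.6]
opening: 0.092
grip_force: 0.0
t 14.58 grasp pt [ 0.483  -0.1599  0.1395] yaw [ 3.141 -0.     1.717] open 0.092 grip 0.0 F [ 0.3  0.7 -0.6]
d [-0.2 -0.5 72.5] roll 0.0
595 [ 0.61485709 -0.0489229   0.1725866 ]
```

View pics/s3.png

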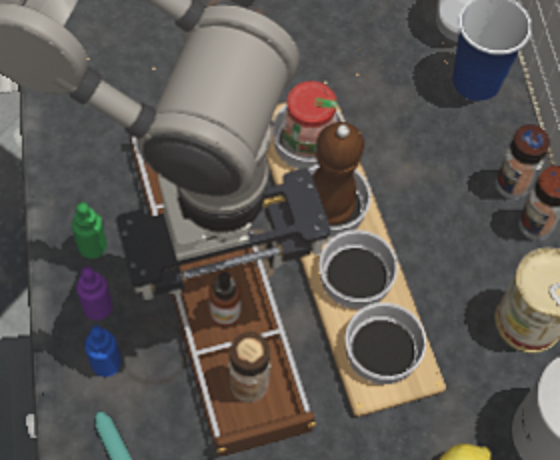

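The mill stands upright in cup 2 (crop pixel 340,175). Descending on the dropper.

```bash
python3 -m crank '[[1,0,-0.5,15,0],[1,0,-0.5,30,0],[1,0,-0.5,45,0],[1,0,-0.5,60,0],[1,0,-0.5,69,0],[1,0,-0.5,72,0],[1,0,-0.5,72,0],[1,0,-0.5,72,0]]' 12; python3 go.py -228.8 454 67;python3 -m crank '[[0,0,0,0,0],[-0.2,0,0,0,0],[-1,0,0,0,0],[-1,0,0,0,0],[-1,0,0,0,0],[-1,0,0,0,0],[-1,0,0,0,0],[-1,0,0,0,0],[-1,0,0,0,0],[-1,0,0,0,0],[-1,0,0,0,0],[-1,0,0,0,0]]' 12; python3 go.py -228.8 454 127
```

```text
time: 15.35
tool_pos: [0.4824, -0.1603, 0.227]
tool_rot: [3.14, 0.001, 1.717]
contact_force: [-0.1, 0.3, 0.2]
opening: 0.0915
grip_force: 0.0
t 15.35 grasp pt [ 0.4826 -0.1604  0.068 ] yaw [3.140e+00 1.000e-03 1.717e+00] open 0.0915 grip 0.0 F [-0.1  0.3  0.2]
d [0.  0.1 1. ] roll -0.0
time: 16.35
tool_pos: [0.482, -0.1601, 0.2262]
tool_rot: [3.142, -0.0, 1.717]
contact_force: [-0.2, -0.3, 0.3]
opening: 0.0319
grip_force: 12.0
t 16.35 grasp pt [ 0.482  -0.1601  0.0672] yaw [ 3.142 -0.     1.717] open 0.0319 grip 11.989431432739366 F [-0.2 -0.3  0.3]
d [ -0.2   0.5 -59.8] roll -0.0
```

```bash
python3 -m crank '[[-1,0,0,-8,0],[-1,0,0,-22,0],[-1,0,0,-40,0],[-1,0,0,-55,0],[-1,0,0,-60,0],[-1,0,8,-60,0],[-1,0,25,-60,0],[-1,0,48,-60,0],[-1,0,72,-60,0],[-1,0,96,-60,0],[-1,0,118,-60,0],[-1,0,136,-60,0]]' && python3 -m crank '[[-1,0,10,0,0],[-1,0,14,0,0],[-1,0,14.5,0,0],[-1,0,14.5,0,0],[-1,0,14.5,0,0]]'; python3 go.py -228.5 604.3 75;  python3 - <<'E'
from h import *
p,d=vision.read_camera("side"); cv2.imwrite("pics/s4.png",cv2.resize(p[150:380,200:480],None,fx=2,fy=2)[:,:,::-1])
E
```

```text
time: 17.35
tool_pos: [0.6181, -0.1397, 0.2848]
tool_rot: [-3.141, -0.001, 1.717]
contact_force: [-0.3, -0.0, -1.4]
opening: 0.0318
grip_force: 12.0
time: 17.77
tool_pos: [0.6303, -0.1383, 0.2857]
tool_rot: [-3.14, -0.001, 1.717]
contact_force: [0.5, -0.3, -1.0]
opening: 0.0319
grip_force: 12.0
t 17.77 grasp pt [ 0.6301 -0.1382  0.1267] yaw [-3.140e+00 -1.000e-03  1.717e+00] open 0.0319 grip 11.98845501174219 F [ 0.5 -0.3 -1. ]
d [ 0.1  0.9 51.7] roll -0.0
```

View pics/s4.png

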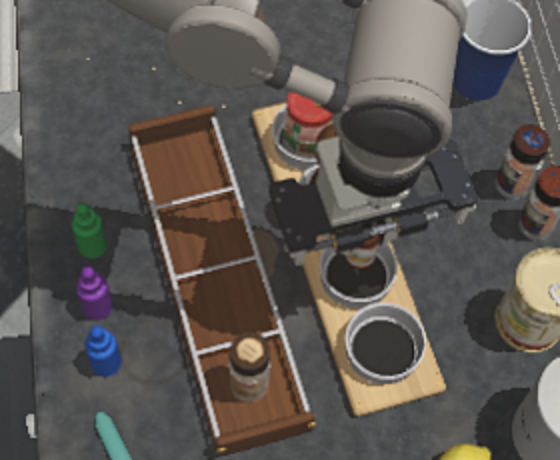

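The dropper hangs over cup 3 (crop pixel 362,252), and all is clear. Lowering.

```bash
python3 -m crank '[[-1,0,0.5,8,0],[-1,0,0.5,18,0],[-1,0,0.5,28,0],[-1,0,0.5,36,0],[-1,0,0.5,42,0],[-1,0,0.5,45,0],[-1,0,0.5,47,0],[-1,0,0.5,48.5,0],[-1,0,0.5,49.5,0],[-1,0,0.5,50.5,0],[-1,0,0.5,50.5,0],[-1,0,0.5,50.5,0]]'; python3 go.py -228.5 604.3 74; python3 -m crank '[[-1,0,0,0.5,0],[-1,0,0,1,0],[-1,0,0,1.5,0],[-1,0,0,1.5,0],[-1,0,0,1.5,0]]'; python3 go.py -228.5 604.3 74
```

```text
time: 18.82
tool_pos: [0.6314, -0.1382, 0.236]
tool_rot: [3.141, 0.0, 1.717]
contact_force: [-0.2, 0.6, 0.5]
opening: 0.0315
grip_force: 12.0
t 18.82 grasp pt [ 0.6315 -0.1382  0.077 ] yaw [3.141 0.    1.717] open 0.0315 grip 11.988553250703262 F [-0.2  0.6  0.5]
d [ 0.2 -0.2  3. ] roll -0.0
time: 19.23
tool_pos: [0.6313, -0.1382, 0.2342]
tool_rot: [-3.142, -0.0, 1.717]
contact_force: [-0.4, -0.5, -1.3]
opening: 0.0314
grip_force: 12.0
t 19.23 grasp pt [ 0.6313 -0.1381  0.0752] yaw [-3.142 -0.     1.717] open 0.0314 grip 11.988487365015317 F [-0.4 -0.5 -1.3]
d [ 0.2 -0.2  1.2] roll -0.0
```

```bash
for i in 1 2; do python3 -m crank '[[-1,0,0,0.5,0],[-1,0,0,0.8,0],[-1,0,0,0.8,0],[-1,0,0,0.8,0]]' >/dev/null; python3 go.py -228.5 604.3 74; done
```

```text
t 19.57 grasp pt [ 0.6313 -0.1381  0.0744] yaw [ 3.142 -0.     1.717] open 0.0316 grip 11.988575069408398 F [ 0.3  0.6 -0.6]
d [ 0.1 -0.2  0.4] roll -0.0
t 19.9 grasp pt [ 0.6315 -0.1382  0.0741] yaw [3.141 0.    1.717] open 0.0316 grip 11.991128364097676 F [-1.5 -0.1  4.3]
d [ 0.2 -0.2  0.1] roll -0.0
```

```bash
python3 -m crank '[[-0.27,0,0,0,0],[-0.2,0,0,0,0],[0,0,0,0,0],[0.5,0,0,0,0],[1,0,0,0,0],[1,0,0,0,0],[1,0,0,0,0],[1,0,0,0,0],[1,0,0,0,0],[1,0,0,-10,0],[1,0,0,-30,0],[1,0,0,-55,0]]' && python3 -m crank '[[1,0,0,-25,0],[1,0,0,-50,0],[1,0,0,-55,0],[1,-10,-17,-55,0],[1,-30,-50,-55,0],[1,-50,-85,-55,0],[1,-70,-120,-55,0],[1,-86,-148,-55,0],[1,-86,-148,-50,0],[1,-86,-148,-40,0],[1,-86,-148,-30,0],[1,-86,-148,-30,0]]'; python3 go.py -314.6 456.4 95;  python3 - <<'E'
from h import *
p,d=vision.read_camera("side"); cv2.imwrite("pics/s5.png",cv2.resize(p[150:380,200:480],None,fx=2,fy=2)[:,:,::-1])
E
```

```text
time: 20.9
tool_pos: [0.6309, -0.138, 0.2872]
tool_rot: [-3.139, -0.002, 1.717]
contact_force: [0.7, 0.4, 0.0]
opening: 0.0914
grip_force: 0.0
time: 21.9
tool_pos: [0.4976, -0.2438, 0.3149]
tool_rot: [-3.139, -0.003, 1.718]
contact_force: [-1.0, 0.6, -0.2]
opening: 0.0915
grip_force: 0.0
t 21.9 grasp pt [ 0.497  -0.2433  0.1559] yaw [-3.139e+00 -3.000e-03  1.718e+00] open 0.0915 grip 0.0 F [-1.   0.6 -0.2]
d [-1.1 -0.2 60.9] roll 0.001
```

View pics/s5.png

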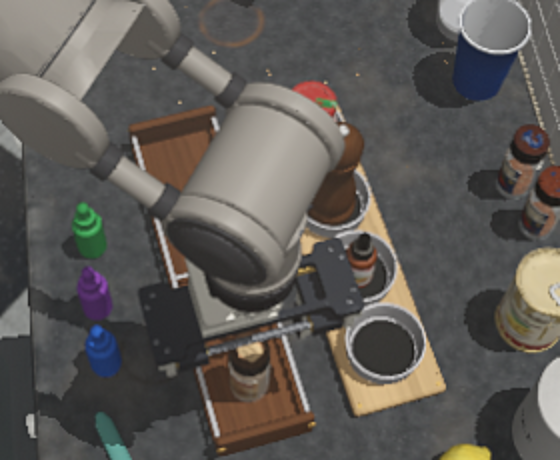

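The dropper stands in cup 3 (crop pixel 363,262). Now the spice jar.

```bash
python3 -m crank '[[1,-1,0,15,0],[1,-1,0,30,0],[1,-1,0,45,0],[1,-1,0,57,0],[1,-1,0,62,0],[1,-1,0,62,0],[1,-1,0,62,0]]' 20; python3 go.py -314.6 456.4 95;python3 -m crank '[[0,0,0,0,0],[-0.1,0,0,0,0],[-1,0,0,0,0],[-1,0,0,0,0],[-1,0,0,0,0],[-1,0,0,0,0],[-1,0,0,0,0],[-1,0,0,0,0],[-1,0,0,0,0],[-1,0,0,0,0],[-1,0,0,0,0],[-1,0,0,0,0]]' 20; python3 go.py -318.5 604.3 155
```

```text
time: 22.53
tool_pos: [0.4982, -0.2454, 0.2557]
tool_rot: [3.141, -0.0, 1.718]
contact_force: [-0.3, -0.3, 0.5]
opening: 0.092
grip_force: 0.0
t 22.53 grasp pt [ 0.4982 -0.2454  0.0967] yaw [ 3.141 -0.     1.718] open 0.092 grip 0.0 F [-0.3 -0.3  0.5]
d [ 0.8 -0.7  1.7] roll 0.001
time: 23.53
tool_pos: [0.4976, -0.2458, 0.2556]
tool_rot: [-3.142, -0.0, 1.717]
contact_force: [-0.6, 0.5, 0.8]
opening: 0.0403
grip_force: 20.0
t 23.53 grasp pt [ 0.4976 -0.2457  0.0966] yaw [-3.142 -0.     1.717] open 0.0403 grip 19.99842345714569 F [-0.6  0.5  0.8]
d [ -2.8 147.8 -58.4] roll -0.0
```

```bash
python3 -m crank '[[-1,0,0,-8,0],[-1,0,0,-22,0],[-1,0,0,-40,0],[-1,0,0,-55,0],[-1,0,0,-60,0],[-1,0,8,-60,0],[-1,-1,25,-60,0],[-1,-1,48,-60,0],[-1,-2,72,-60,0],[-1,-2,96,-60,0],[-1,-3,118,-60,0],[-1,-3,135,-60,0]]' && python3 -m crank '[[-1,0,10,0,0],[-1,0,12,0,0],[-1,0,13,0,0],[-1,0,13,0,0],[-1,0,13,0,0]]'; python3 go.py -318.5 604.3 104;  python3 - <<'E'
from h import *
p,d=vision.read_camera("side"); cv2.imwrite("pics/s6.png",cv2.resize(p[150:380,200:480],None,fx=2,fy=2)[:,:,::-1])
E
```

```text
time: 24.53
tool_pos: [0.6333, -0.2284, 0.3139]
tool_rot: [-3.141, -0.001, 1.717]
contact_force: [0.5, -0.2, -1.3]
opening: 0.0404
grip_force: 20.0
time: 24.95
tool_pos: [0.6439, -0.2273, 0.3152]
tool_rot: [-3.141, -0.001, 1.716]
contact_force: [-0.7, 0.1, -0.8]
opening: 0.0405
grip_force: 20.0
t 24.95 grasp pt [ 0.6438 -0.2272  0.1562] yaw [-3.141e+00 -1.000e-03  1.716e+00] open 0.0405 grip 19.997613430023193 F [-0.7  0.1 -0.8]
d [ 0.2  0.4 52.2] roll -0.001
```

View pics/s6.png

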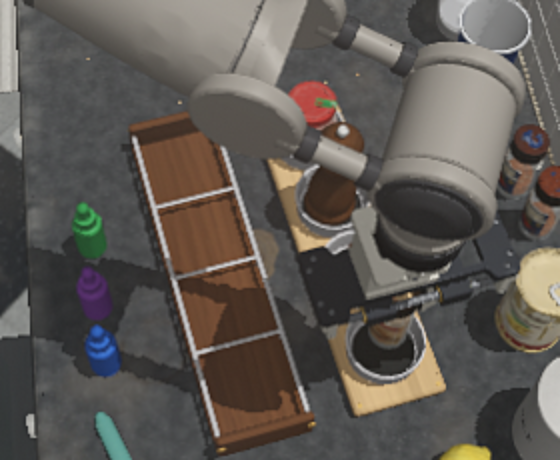

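The spice jar hangs over cup 4 (crop pixel 390,328). Lowering.

```bash
python3 -m crank '[[-1,0,0,8,0],[-1,0,0,18,0],[-1,0,0,28,0],[-1,0,0,36,0],[-1,0,0,42,0],[-1,0,0,45,0],[-1,0,0,47,0],[-1,0,0,48.5,0],[-1,0,0,49.5,0],[-1,0,0,50.5,0],[-1,0,0,50.5,0],[-1,0,0,50.5,0]]' >/dev/null; python3 go.py -318.5 604.3 103.5; python3 -m crank '[[-1,0,0,0.5,0],[-1,0,0,1,0],[-1,0,0,1.5,0],[-1,0,0,1.5,0],[-1,0,0,1.5,0]]'>/dev/null; python3 go.py -318.5 604.3 103.5
```

```text
t 26.0 grasp pt [ 0.6445 -0.2272  0.1064] yaw [3.141 0.    1.717] open 0.0406 grip 19.997722506523132 F [ 0.2  0.1 -1.6]
d [ 0.2 -0.2  2.9] roll -0.0
t 26.42 grasp pt [ 0.6444 -0.2272  0.1046] yaw [ 3.142 -0.     1.717] open 0.0405 grip 19.997744858264923 F [-0.5 -0.6 -1.3]
d [ 0.2 -0.2  1.1] roll -0.0
```

```bash
for i in 1 2; do python3 -m crank '[[-1,0,0,0.5,0],[-1,0,0,0.8,0],[-1,0,0,0.8,0],[-1,0,0,0.8,0]]' >/dev/null; python3 go.py -318.5 604.3 103.5; done
```

```text
t 26.75 grasp pt [ 0.6445 -0.2272  0.1038] yaw [ 3.142 -0.     1.717] open 0.0402 grip 19.997752010822296 F [-0.1 -1.2 -1.1]
d [ 0.1 -0.2  0.3] roll -0.0
t 27.08 grasp pt [ 0.6445 -0.2273  0.1036] yaw [3.141 0.    1.717] open 0.0403 grip 20.00247985124588 F [-2.9  0.5  4. ]
d [ 0.2 -0.2  0.1] roll -0.0
```

Contact. Release, rise, and back the arm off for a final look.

```bash
python3 -m crank '[[-0.08,0,0,0,0],[0,0,0,0,0],[0.2,0,0,0,0],[0.6,0,0,0,0],[1,0,0,0,0],[1,0,0,0,0],[1,0,0,0,0],[1,0,0,0,0],[1,0,0,-10,0],[1,0,0,-30,0],[1,0,0,-60,0],[1,0,0,-90,0]]' && python3 -m crank '[[1,0,0,-30,0],[1,0,0,-55,0],[1,0,-25,-55,0],[1,0,-60,-55,0],[1,0,-95,-55,0],[1,0,-130,-55,0],[1,0,-165,-55,0],[1,0,-200,-55,0],[1,0,-225,-55,0],[1,0,-225,-55,0],[1,0,-225,-55,0],[1,0,-225,-55,0]]'; python3 go.py 0 0 0;  python3 - <<'E'
from h import *
p,d=vision.read_camera("side"); cv2.imwrite("pics/s7.png",cv2.resize(p[110:420,180:500],None,fx=1.8,fy=1.8)[:,:,::-1])
p,d=vision.read_camera("top"); P=cloud("top",d)
for k,c,lo,hi,rm in(("red",(.605,.040),.095,.12,.04),("mill",(.618,-.049),.165,.2,.04),("drop",(.631,-.138),.10,.13,.03),("spice",(.644,-.227),.113,.14,.03)):
    r=np.hypot(P[...,0]-c[0],P[...,1]-c[1]);Q=P[(r<rm)&(P[...,2]>lo)&(P[...,2]<hi)]; print(k,len(Q),np.median(Q,0).round(4) if len(Q) else '')
E
```

```text
time: 28.08
tool_pos: [0.6442, -0.2271, 0.353]
tool_rot: [-3.14, -0.001, 1.717]
contact_force: [-0.2, 0.1, 0.3]
opening: 0.0919
grip_force: 0.0
time: 29.08
tool_pos: [0.4222, -0.26, 0.4079]
tool_rot: [3.14, 0.001, 1.716]
contact_force: [-0.3, 0.0, 0.3]
opening: 0.0917
grip_force: 0.0
t 29.08 grasp pt [ 0.4225 -0.2602  0.2489] yaw [3.140e+00 1.000e-03 1.716e+00] open 0.0917 grip 0.0 F [-0.3  0.   0.3]
d [ 318.9 -380.4  247.9] roll -0.001
red 691 [0.6048 0.0398 0.1047]
mill 497 [ 0.6158 -0.049   0.1736]
drop 48 [ 0.6306 -0.138   0.1152]
spice 392 [ 0.643  -0.2263  0.1234]
```

View pics/s7.png

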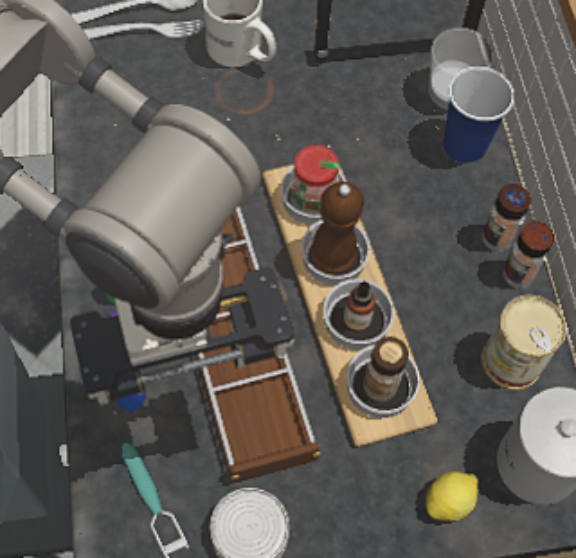

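All four stand upright and centred in their cups (crop pixels: red 315,180; mill 338,230; dropper 360,308; spice 382,370), and the arm is clear.

```bash
python3 -c "
from cell import ticket; print(ticket.hand_in())"
```

```text
the job is handed in; nothing more can be done
None
```

All four seasonings stand upright and centred in the serving-rack cups in their original left-to-right order (red-lid jar, pepper mill, dropper bottle, spice jar), and I handed the job in at about 29 s; no verdict came back.

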